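# Slide the gel cassette into the free rack slot

### The arm

A 6-joint arm with a two-finger parallel gripper is mounted at the origin on a cart in front of the work surface, level with it; the furniture and walls round the work are solid. World frame = base frame: x ahead of the robot, y to its left, z up, the work surface at z = 0. Lengths are in mm, angles in rad, forces in N, time in s.
With the tool pointing down it reaches from about 275 to 750 mm from the base axis. Payload 10.2 kg.
Tool frame: the origin (TCP) lies midway between the tips of the shut fingers; the grasp point (between the pads) lies 19 mm behind it; z points along the fingers, y is the line along which they close (so a half turn about z gives the same grasp; the last joint's range is limited). The gripper opens to 85 mm and grips with 20 to 120 N. Pads are 22 mm wide; open, the fingers measure 114 mm over their backs; the gripper's body (76 mm by 85 mm) begins 54 mm behind the grasp point. The pads swing forward as they close: fully open they stand 13 mm farther back than shut.
Start: joints at [-1.338, 0.313, 1.498, -0, 1.331, -0.223], TCP at [231.084, -471.414, 231.294] pointing down, gripper open.
Joint ranges: [-2.94, 2.94], [-0.97, 2.17], [0.19, 2.56], [-1.23, 4.37], [0.02, 3.11], [-2.88, 2.88]. Speed limits (rad/s): [2.39, 2.39, 3.01, 3.14, 3.14, 3.14].

### API

Orientations are given as a unit quaternion [w, x, y, z].
In Python, from rig import ctrl, capture, camera_info gives the robot as it stands.
- The arm moves only by the tool apply_moves, never from a script. Its argument "targets" is a list of rows, each a list of 3 entries, a list of its own where there are three numbers: the finger opening in mm, from 0 to 85.4, then the shift along the world's x, y, z in mm, then the turn, a rotation vector about the world's x, y, z in degrees. In form: [[grip, [dx, dy, dz], [rx, ry, rz]], ...]. A call has 1 to 20 rows; each row is the pose to reach, as a shift and turn from the pose commanded when the call began; what a row does not reach only later rows make up. A row lasts 1/10 s, in which the tool goes at most 50 mm and 8.59 degrees, less where a joint would pass 70% of its speed; a pose out of reach is approached as far as the arm can. A call with a gripper value outside its range is refused whole. The fingers move at their own pace and stop on an object; "squeeze" is the grip in N (left out, the last holds). Time passes only in rows, so rows that repeat a pose let the fingers close. It gives the time, the measured TCP pose, the force, the opening and the grip force at its end, in the units of the state.
- ctrl.sense(): the state, without advancing time (a new reading comes with each control period).
- capture(name): name is "side" or "top" or "wrist"; returns (picture, depth): 384x512x3 uint8, blue, green, red; 384x512 float32, mm along the optical axis (not along the pixel's ray), 0 where there is no reading.
- camera_info(name): a dict with "vfov" (degrees; the focal length in pixels is half the picture's height over the tangent of half this angle, whatever the lens; pixels are square), "cx", "cy" (the principal point, pixels), "extrinsics" (4x4, takes a point from camera to world coordinates). Camera axes: x right, y down, z forward; pixel columns grow to the right and rows downward; lengths in mm; the calibration is good to about 2 mm. A picture is of the moment at which its call begins: read the wrist's pose just before it. camera_info takes no time and is no camera call; for the wrist camera it gives the pose at the moment of the call.
- ctrl.finish_job(): hands the job in; it is judged then, once.
The state is a dict: "time_s": time; "joints": joint angles; "dq": joint speeds; "tau": joint torques, N m; "eef_pos": TCP position; "ee_rot": TCP orientation; "force": force on the tool from outside, world axes, zero at the start; "wrist_torque": the same for the moment, N m; "grip_width": opening from 0.0 (shut) to 1.0 (fully open); "grip_force": force on a finger pad.
Only numpy, scipy, OpenCV 4.12 (cv2) and the standard library are available. Lean on these libraries where they do the work, as an engineer would, in place of code of your own. Each camera call takes 0.05 s, during which the arm holds its last target. There are 200 camera calls.

### The job

Take the tall flat cassette by its grip tab out of the metal stand and slide it down on edge into the one free slot of the grey rack, until it rests on the slot's floor. Let it down gently, do not drop it in, and leave the three short cassettes and the other things on the bench where they are.

Things in the scene. Friction and masses are not known exactly. Their poses are not given: they have to be found in the camera images.
- cassette: the tall flat cassette: white frame with grey window, panel 120 wide (x) x 8 thick (y) x 110 tall (z) ; grip tab in the middle on top, 60 (x) x 10 (y), from 110 to 140 above the bottom edge. About 0.18 kg. (All in mm.) Origin: centre of its bottom edge. Starts standing on edge in the stand (bottom edge 10 above the table).
- stand: small metal loading stand, fixed: base plate 130 (x) x 60 (y) x 10, and on it two cheeks 110 long (x), rising to 40 above the table, with a 9.6 wide slot (along x) between them, in which the tall cassette stands. (All in mm.) Origin: underside centre.
- rack: grey fixed rack, 150 (x) x 186 (y). Four slots, centres at y = -66, -22, 22, 66, each for one cassette on edge, its width along x. A slot is two facing grooves 11 wide (y); their end walls are 124 apart (x). Floor 10 above the table; ribs straight up to 70, mouth flaring from 70 to 80 (about 20 wide at the top), end lips to 86. (All in mm.) Origin: underside centre.
- slot_clip: small aluminium clip, fixed on the robot side of the rack, in line with the one free slot. (All in mm.) Origin: NOT on the clip but at the centre of the free slot, at table height (slot floor is 10 higher); axes as the rack's. The clip itself is 70 towards -x from it.
- short_0: short flat cassette: white frame with grey window, 120 wide (x) x 8 thick (y) x 85 tall (z), standing on edge in one of the rack's slots, top 95 above the table. (All in mm.) Origin: centre of its bottom edge. Already stored: leave it there.
- short_1: short flat cassette: white frame with grey window, 120 wide (x) x 8 thick (y) x 85 tall (z), standing on edge in one of the rack's slots, top 95 above the table. (All in mm.) Origin: centre of its bottom edge. Already stored: leave it there.
- short_2: short flat cassette: white frame with grey window, 120 wide (x) x 8 thick (y) x 85 tall (z), standing on edge in one of the rack's slots, top 95 above the table. (All in mm.) Origin: centre of its bottom edge. Already stored: leave it there.
- petri_stack: stack of clear petri dishes, 62 across x 49 tall, a bystander. (All in mm.) Origin: underside centre.
- marker_red: red-capped marker pen lying down, 138 long (y), 13 thick, a bystander. (All in mm.) Origin: underside centre.
- mug: blue and white mug, 78 across, 92 tall, a bystander. (All in mm.) Origin: underside centre.
Mind the look-alikes: they are no part of the job. What is shaped like the cassette but purple is not meant. Several things look just like the rack: the one meant starts nearest to the robot's base.

How it is judged (in metres and radians):
At the end, for the whole second after the job is handed in: The tall cassette stands at rest, released, in the rack's free slot: its bottom edge centre within 6 mm of the slot's centre seen from above and 5 to 14 mm above the table (the slot's floor is at 10 mm), upright within 0.1 rad, its width along the slot within 0.1 rad (horizontal distance between cassette and slot_clip below 0.006 m and z of cassette in the frame of rack between 0.005 and 0.014 m and angle between cassette's own z axis and vertical below 0.1 rad and angle between the x axis of cassette and the x axis of rack, either way round below 0.1 rad and linear speed of cassette below 0.02 m/s and angular speed of cassette below 0.2 rad/s); the robot touches nothing.
It fails at once if a short cassette is moved by more than 15 mm (distance of any of short_0, short_1, short_2 from where it was at the start of the episode above 0.015 m).
It fails at once if the petri dishes, the marker or the mug is moved by more than 30 mm (distance of any of petri_stack, marker_red, mug from where it was at the start of the episode above 0.03 m).
It fails at once if the cassette is dropped into the rack (faster than 0.6 m/s within the slot) (horizontal distance between cassette and slot_clip below 0.02 m and z of cassette in the frame of rack below 0.07 m and linear speed of cassette above 0.6 m/s).
It also fails if it takes over 43 s, if anything falls off the work surface, if the arm or the gripper's body presses on something with over 40 N, if the wrist force passes 120 N, or if a joint passes its speed limit or range.

## Working session

There is one attempt and no reset: what is moved stays moved. The work goes in short steps, Python scripts to look and compute and a tool call to move; the robot and the scene stay as the last step left them, time stands still between calls to the robot, and variables do not carry over. Pictures are saved under pics/ and viewed, at most 10 in all, crops included, and the job is handed in when it is done.

Besides the shell and the picture viewer there is one more tool, called after "Request:" as name(argument=value, ...), one argument or row to a line, values as JSON. apply_moves: Moves the arm, as the interface text tells. Its arguments: {"type":"object","properties":{"targets":{"type":"array","items":{"type":"array"}},"squeeze":{"type":"number"}},"required":["targets"]}

```bash
mkdir -p pics; cat > h.py <<'E'
import numpy as np, cv2
from rig import ctrl, capture, camera_info
def grab(n,tag):
    i=camera_info(n); p,d=capture(n); cv2.imwrite(f'pics/{tag}.png',p); np.savez(f'{tag}.npz',p=p,d=d,E=np.array(i['extrinsics']),c=[i['vfov'],i['cx'],i['cy']])
def cloud(tag):
    z=np.load(tag+'.npz'); d=z['d']; f=d.shape[0]/2/np.tan(np.radians(z['c'][0]/2))
    v,u=np.indices(d.shape); P=np.stack([(u-z['c'][1])/f*d,(v-z['c'][2])/f*d,d],-1)
    W=P@z['E'][:3,:3].T+z['E'][:3,3]; W[d==0]=np.nan
    return W,z['p']
E
python3 - <<'E'
from h import *
s=ctrl.sense(); print(s)
for n in('top','side'): grab(n,n+'0'); i=camera_info(n); print(n,i)
a=cv2.imread('pics/top0.png');b=cv2.imread('pics/side0.png')
cv2.imwrite('pics/t.png',cv2.resize(a,(800,600),interpolation=cv2.INTER_CUBIC))
cv2.imwrite('pics/s.png',cv2.resize(b,(800,600),interpolation=cv2.INTER_CUBIC))
E
```

```text
{'time_s': 0.0, 'joints': array([-1.33838278e+00,  3.13481654e-01,  1.49846935e+00,  2.84982348e-05,
        1.33098014e+00, -2.23399861e-01]), 'dq': array([-8.21051130e-04, -1.53278251e-04,  6.48772891e-05,  6.51990373e-05,
        2.61821202e-03, -8.73919660e-04]), 'tau': array([-1.33835616e-03, -4.12268257e+01, -2.59746248e+01, -2.91866982e-04,
        4.08960390e-03,  2.89479246e-06]), 'eef_pos': array([ 231.03505062, -471.14012696,  230.70672803]), 'ee_rot': array([-6.69302772e-04,  9.74142035e-01,  2.25935496e-01,  1.08227413e-05]), 'force': array([-0.18634589, -0.16105249,  0.49215045]), 'wrist_torque': array([-2.14280726e-02,  9.44053418e-04,  3.69367354e-05]), 'grip_force': 0.0, 'grip_width': 1.0039382678181337}
top {'vfov': 52.48150136348646, 'cx': 250.9716012476552, 'cy': 196.5530876128359, 'extrinsics': array([[-2.94405021e-02, -9.82928822e-01,  1.81615494e-01,
         2.79146674e+02],
       [-9.99544364e-01,  2.77396808e-02, -1.18985237e-02,
        -2.54702158e+02],
       [ 6.65744602e-03, -1.81883042e-01, -9.83297634e-01,
         1.41964953e+03],
       [ 0.00000000e+00,  0.00000000e+00,  0.00000000e+00,
         1.00000000e+00]])}
side {'vfov': 52.26025241222558, 'cx': 255.83339074187282, 'cy': 192.16534990289375, 'extrinsics': array([[-8.25967868e-01, -3.42117945e-01,  4.48031687e-01,
        -5.18804680e+01],
       [-5.63651055e-01,  5.13393014e-01, -6.47089717e-01,
         5.99101833e+02],
       [-8.63533362e-03, -7.87008847e-01, -6.16881274e-01,
         8.63361460e+02],
       [ 0.00000000e+00,  0.00000000e+00,  0.00000000e+00,
         1.00000000e+00]])}
```

View pics/t.png

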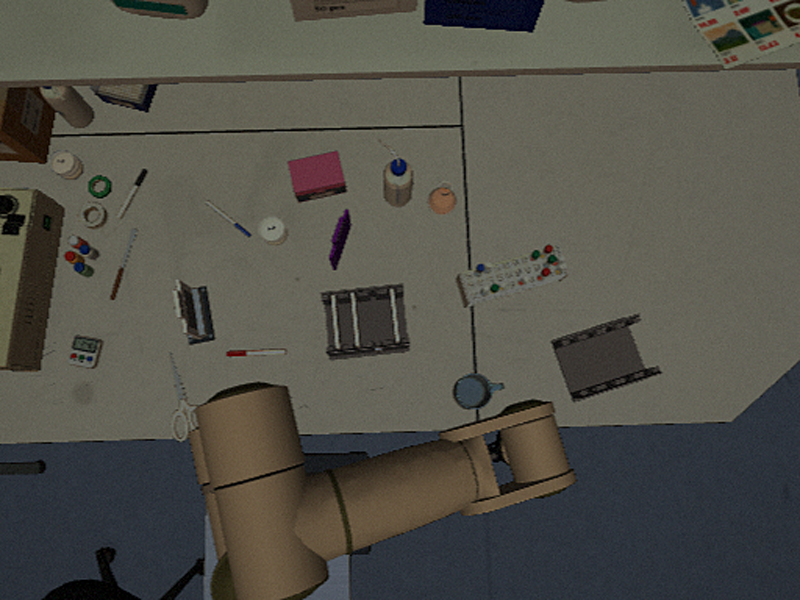

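View pics/s.png

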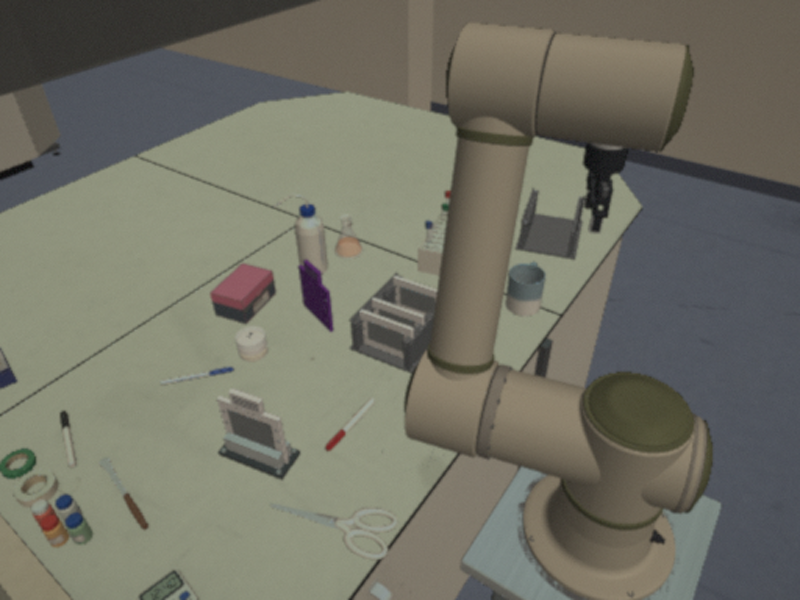

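Top view: cassette and stand at about (195,312), rack at (365,320) with shorts at columns ≈332, 355 and 395, so the free slot is at column ≈376. The marker is at (255,352), the mug at (472,390), and the purple look-alike at (340,238). Next I'll measure from depth.

```bash
python3 - <<'E'
from h import *
W,p=cloud('top0'); s=.64
def at(u,v): return W[int(v*s),int(u*s)].round(0)
for n,q in dict(r1=(325,292),r2=(403,288),r3=(409,352),r4=(330,356),clip=(376,350),tab=(179,303),win=(190,312),mug=(470,390)).items(): print(n,at(*q))
def zone(z0,z1,x0,x1,y0,y1):
    m=(W[...,2]>z0)&(W[...,2]<z1)&(W[...,0]>x0)&(W[...,0]<x1)&(W[...,1]>y0)&(W[...,1]<y1); return W[m]
def fit(P,n):
    c=P[:,:2].astype(np.float32); print(n,len(c),cv2.minAreaRect(c),c.mean(0))
c=at(190,312); r=at(365,330); print(c,r)
for z in((120,160),(60,120),(25,45)): fit(zone(*z,c[0]-90,c[0]+90,c[1]-80,c[1]+80),z)
for z in((55,92),(88,105),(5,20)): fit(zone(*z,r[0]-120,r[0]+120,r[1]-130,r[1]+130),z)
E
```

```text
r1 [ 586. -113.   -1.]
r2 [ 571. -293.   82.]
r3 [ 435. -306.   -5.]
r4 [ 429. -126.   35.]
clip [ 433. -230.   62.]
tab [540. 186. 143.]
win [531. 183.  77.]
mug [ 343. -443.    6.]
[531. 183.  77.] [ 487. -205.   12.]
(120, 160) 113 ((535.1715698242188, 188.44029235839844), (109.3511962890625, 12.492379188537598), 12.235791206359863) [534.24176 186.60672]
(60, 120) 199 ((536.0120849609375, 187.80673217773438), (119.91349029541016, 10.021499633789062), 10.70687198638916) [533.53033 185.35484]
(25, 45) 177 ((535.791015625, 178.71766662597656), (36.76919937133789, 117.39220428466797), 88.9028091430664) [533.325   177.26958]
(55, 92) 624 ((502.599853515625, -207.08641052246094), (141.63360595703125, 184.9937286376953), 4.590475559234619) [ 506.03195 -204.31862]
(88, 105) 267 ((503.645263671875, -209.72616577148438), (137.56195068359375, 178.90402221679688), 4.756928443908691) [ 503.88806 -202.88574]
(5, 20) 1326 ((486.866943359375, -203.94432067871094), (238.1314697265625, 257.53564453125), 0.3496875762939453) [ 497.88876 -208.91183]
```

```bash
python3 - <<'E'
from h import *
from scipy.spatial.transform import Rotation as R
s=ctrl.sense(); i=camera_info('wrist'); q=s['ee_rot']; r=R.from_quat([*q[1:],q[0]]).as_matrix(); E=np.array(i['extrinsics'])
print(r.T@(E[:3,3]-s['eef_pos']), r.T@E[:3,:3], i['vfov'])
E
```

```text
[  80.98947467    0.36753329 -142.95220026] [[ 7.32684218e-04 -9.49368975e-01 -3.14162398e-01]
 [ 9.99998360e-01  1.21585959e-03 -1.34203316e-03]
 [ 1.65606201e-03 -3.14160899e-01  9.49368309e-01]] 65.96020721818914
```

Request:
apply_moves(
  targets=[
    [85,[240,265,80],[0,0,-21.5]],
    [85,[240,265,80],[0,0,-21.5]],
    [85,[240,265,80],[0,0,-21.5]],
    [85,[240,265,80],[0,0,-21.5]],
    [85,[240,265,80],[0,0,-21.5]],
    [85,[240,265,80],[0,0,-21.5]],
    [85,[240,265,80],[0,0,-21.5]],
    [85,[240,265,80],[0,0,-21.5]],
    [85,[240,265,80],[0,0,-21.5]],
    [85,[240,265,80],[0,0,-21.5]],
    [85,[240,265,80],[0,0,-21.5]],
    [85,[240,265,80],[0,0,-21.5]],
  ],
)

```text
time_s: 1.3
eef_pos: [470.4, -207.3, 311.0]
ee_rot: [-0.0, 0.999, 0.039, -0.0]
force: [0.1, -0.5, -0.1]
grip_width: 0.995
grip_force: 0.0
```

```bash
python3 - <<'E'
from h import *
grab('wrist','w1'); print(camera_info('wrist'))
cv2.imwrite('pics/w1b.png',cv2.resize(cv2.imread('pics/w1.png'),(800,600),interpolation=cv2.INTER_CUBIC))
E
```

```text
{'vfov': 65.96020721818914, 'cx': 261.19419287187674, 'cy': 193.54157675518005, 'extrinsics': array([[ 7.96027941e-02, -9.46009297e-01, -3.14212992e-01,
         5.51446587e+02],
       [-9.96825152e-01, -7.60933784e-02, -2.34395906e-02,
        -2.01044789e+02],
       [-1.73545744e-03,  3.15081270e-01, -9.49063107e-01,
         4.53998391e+02],
       [ 0.00000000e+00,  0.00000000e+00,  0.00000000e+00,
         1.00000000e+00]])}
```

View pics/w1b.png

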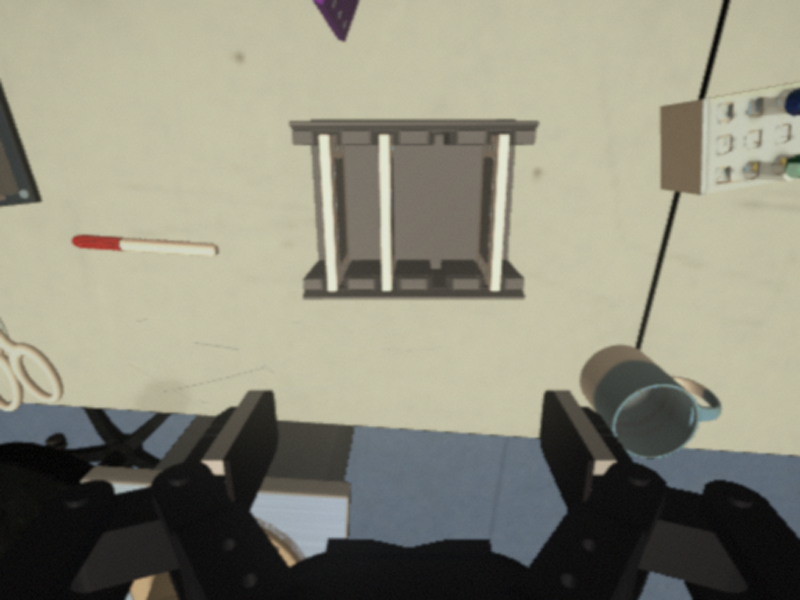

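Wrist view: shorts run vertically at columns ≈328, 386 and 500. The free slot is at column ≈440, with groove mouths at (443,137) and (437,268). I'll fit the short-cassette tops on the z=95 plane.

```bash
cat >> h.py <<'E'
def onplane(tag,uv,z):
    a=np.load(tag+'.npz'); f=a['d'].shape[0]/2/np.tan(np.radians(a['c'][0]/2)); uv=np.atleast_2d(uv).astype(float)
    r=np.c_[(uv[:,0]-a['c'][1])/f,(uv[:,1]-a['c'][2])/f,np.ones(len(uv))]@a['E'][:3,:3].T; o=a['E'][:3,3]
    return (o+r*((z-o[2])/r[:,2])[:,None])
E
python3 - <<'E'
from h import *
W,p=cloud('w1')
m=(p.min(-1)>185).astype(np.uint8); m[:80]=0;m[195:]=0;m[:,:190]=0;m[:,345:]=0
n,l,st,_=cv2.connectedComponentsWithStats(m)
for k in range(1,n):
    if st[k,4]<150: continue
    v,u=np.where(l==k); P=onplane('w1',np.c_[u,v],95)[:,:2].astype(np.float32)
    dz=W[v,u,2]; print(st[k],cv2.minAreaRect(P),np.nanmedian(dz),np.nanmedian(W[v,u,:2],0))
    vx,vy,x,y=cv2.fitLine(P,cv2.DIST_HUBER,0,.01,.01).ravel(); print('  yaw',np.degrees(np.arctan2(vy,vx)),x,y)
for q in((443,137),(437,268),(290,122),(538,122),(524,297),(304,297)): print(q,onplane('w1',np.array(q)*.64,80).round(1))
c=cv2.resize(p[70:200,185:350],None,fx=4.6,fy=4.6,interpolation=cv2.INTER_CUBIC); cv2.imwrite('pics/w1c.png',c)
E
```

```text
[205  87  10  99 483] ((497.0910339355469, -142.4596710205078), (116.80636596679688, 5.920924186706543), 4.595900535583496) 95.47420466528703 [ 501.90904014 -142.3041103 ]
  yaw 4.619343 500.17627 -142.29129
[243  87   7  99 476] ((500.5937194824219, -186.2537384033203), (116.78052520751953, 5.915188789367676), 4.608989715576172) 95.39764267233716 [ 505.00400617 -186.09468004]
  yaw 4.870639 503.3173 -186.04868
[315  87  10  99 476] ((507.6168212890625, -274.0528259277344), (116.72943115234375, 5.813377857208252), 4.641161918640137) 95.2546602216928 [ 513.07923526 -273.63122277]
  yaw 4.637101 510.90863 -273.76727
(443, 137) [[ 562.  -226.3   80. ]]
(437, 268) [[ 459.5 -231.9   80. ]]
(290, 122) [[ 563.4 -110.1   80. ]]
(538, 122) [[ 578.3 -296.6   80. ]]
(524, 297) [[ 440.2 -308.    80. ]]
(304, 297) [[ 425.3 -121.8   80. ]]
```

View pics/w1c.png

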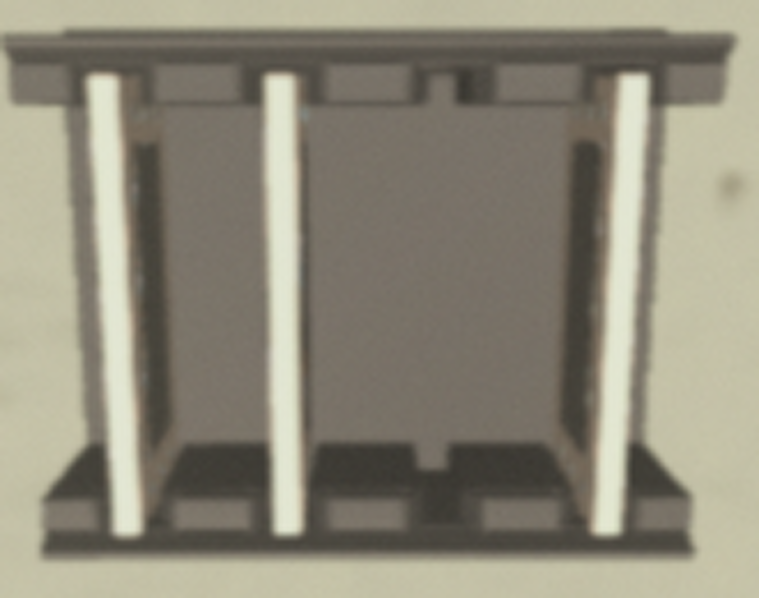

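Free slot centre ≈ (504.1, -230.2), yaw 4.62°. The three shorts are spaced 44.0 and 88.1, so this is consistent. Next, view the cassette.

Request:
apply_moves(
  targets=[
    [85,[32,388,54],[0,0,6.1]],
    [85,[32,388,54],[0,0,6.1]],
    [85,[32,388,54],[0,0,6.1]],
    [85,[32,388,54],[0,0,6.1]],
    [85,[32,388,54],[0,0,6.1]],
    [85,[32,388,54],[0,0,6.1]],
    [85,[32,388,54],[0,0,6.1]],
    [85,[32,388,54],[0,0,6.1]],
    [85,[32,388,54],[0,0,6.1]],
    [85,[32,388,54],[0,0,6.1]],
    [85,[32,388,54],[0,0,6.1]],
  ],
)

```text
time_s: 2.45
eef_pos: [503.2, 180.4, 365.1]
ee_rot: [0.0, 0.996, 0.093, -0.0]
force: [-0.4, -0.5, 0.2]
grip_width: 0.995
grip_force: 0.0
```

```bash
python3 - <<'E'
from h import *
grab('wrist','w2'); W,p=cloud('w2')
for name,z0,z1,zp in(('tab',140,160,150),('panel',112,128,120)):
    m=(W[...,2]>z0)&(W[...,2]<z1)&(np.abs(W[...,0]-535)<80)&(np.abs(W[...,1]-187)<40)&(p.min(-1)>150)
    v,u=np.where(m); P=onplane('w2',np.c_[u,v],zp)[:,:2].astype(np.float32)
    print(name,len(u),cv2.minAreaRect(P),P.mean(0),np.median(W[m],0))
cv2.imwrite('pics/w2b.png',cv2.resize(cv2.imread('pics/w2.png'),(800,600),interpolation=cv2.INTER_CUBIC))
E
```

```text
tab 395 ((535.5411376953125, 187.00689697265625), (57.08457946777344, 9.469730377197266), 10.412430763244629) [536.20337 187.59021] [536.67837986 187.5910065  150.22646894]
panel 243 ((535.72314453125, 187.76287841796875), (117.4602279663086, 6.78959321975708), 10.689699172973633) [541.29846 188.80736] [568.9017506  192.86778614 120.22030256]
```

View pics/w2b.png

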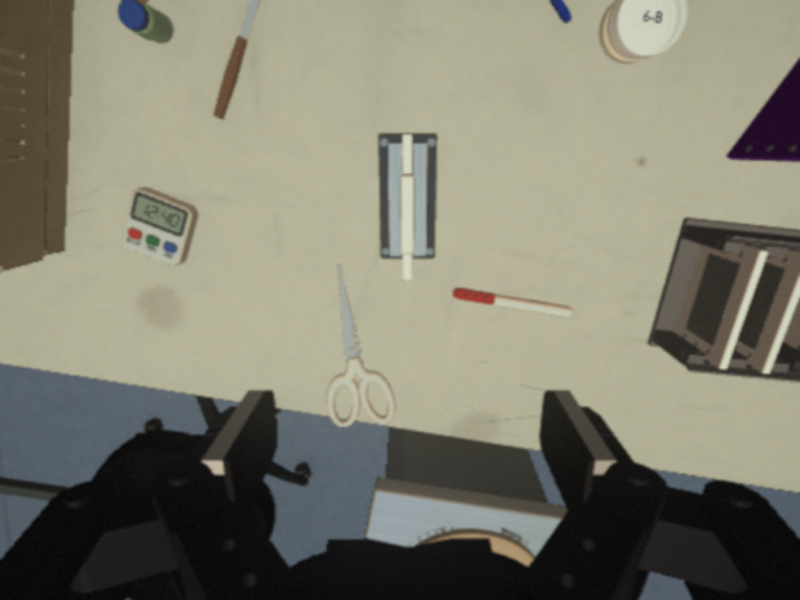

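View: tab and panel at (407,205), centred and aligned with the fingers; nothing lies near them. Cassette is at (535.6, 187.5), yaw 10.6°. Descend and grip.

Request:
apply_moves(
  targets=[
    [85,[32.5,6,-50],[0,0,0]],
    [85,[32.5,6,-100],[0,0,0]],
    [85,[32.5,6,-145],[0,0,0]],
    [85,[32.5,6,-185],[0,0,0]],
    [85,[32.5,6,-215],[0,0,0]],
    [85,[32.5,6,-235],[0,0,0]],
    [85,[32.5,6,-244],[0,0,0]],
    [85,[32.5,6,-244],[0,0,0]],
    [30,[32.5,6,-244],[0,0,0]],
    [30,[32.5,6,-244],[0,0,0]],
    [25,[32.5,6,-244],[0,0,0]],
    [20,[32.5,6,-244],[0,0,0]],
    [16,[32.5,6,-244],[0,0,0]],
    [12,[32.5,6,-244],[0,0,0]],
    [0,[32.5,6,-244],[0,0,0]],
    [0,[32.5,6,-244],[0,0,0]],
    [0,[32.5,6,-244],[0,0,0]],
    [0,[32.5,6,-244],[0,0,0]],
    [0,[32.5,6,-244],[0,0,0]],
  ],
  squeeze=50,
)

```text
time_s: 4.4
eef_pos: [535.8, 187.6, 121.5]
ee_rot: [-0.0, 0.996, 0.093, 0.0]
force: [0.9, -0.1, 3.3]
grip_width: 0.105
grip_force: 49.2
```

Gripped. Lift straight up, then carry.

Request:
apply_moves(
  targets=[
    [0,[0,0,8],[0,0,0]],
    [0,[0,0,20],[0,0,0]],
    [0,[0,0,40],[0,0,0]],
    [0,[0,0,70],[0,0,0]],
    [0,[0,0,105],[0,0,0]],
    [0,[0,0,130],[0,0,0]],
    [0,[-3,-35,130],[0,0,-0.5]],
    [0,[-6,-75,130],[0,0,-1]],
    [0,[-9,-120,130],[0,0,-2]],
    [0,[-12,-165,130],[0,0,-3]],
    [0,[-16,-210,130],[0,0,-4]],
    [0,[-20,-255,130],[0,0,-5]],
    [0,[-24,-300,130],[0,0,-6]],
    [0,[-27,-345,130],[0,0,-6.1]],
    [0,[-30,-380,130],[0,0,-6.1]],
    [0,[-31,-405,130],[0,0,-6.1]],
    [0,[-31.5,-417.5,130],[0,0,-6.1]],
    [0,[-31.5,-417.5,130],[0,0,-6.1]],
    [0,[-31.5,-417.5,130],[0,0,-6.1]],
    [0,[-31.5,-417.5,130],[0,0,-6.1]],
  ],
)

```text
time_s: 6.4
eef_pos: [504.3, -228.6, 251.5]
ee_rot: [-0.0, 0.999, 0.041, 0.0]
force: [-0.7, 0.5, -2.2]
grip_width: 0.11
grip_force: 48.9
```

```bash
python3 - <<'E'
from h import *
grab('wrist','w3'); grab('side','s3'); print(ctrl.sense()['eef_pos'])
W,p=cloud('w3')
a=cv2.resize(p,(800,600),interpolation=cv2.INTER_CUBIC); b=cv2.resize(cv2.imread('pics/s3.png')[130:290,180:340],(600,600),interpolation=cv2.INTER_CUBIC)
cv2.imwrite('pics/w3b.png',a); cv2.imwrite('pics/s3b.png',b)
E
```

```text
[ 504.30218666 -228.84518962  251.52597989]
```

View pics/w3b.png

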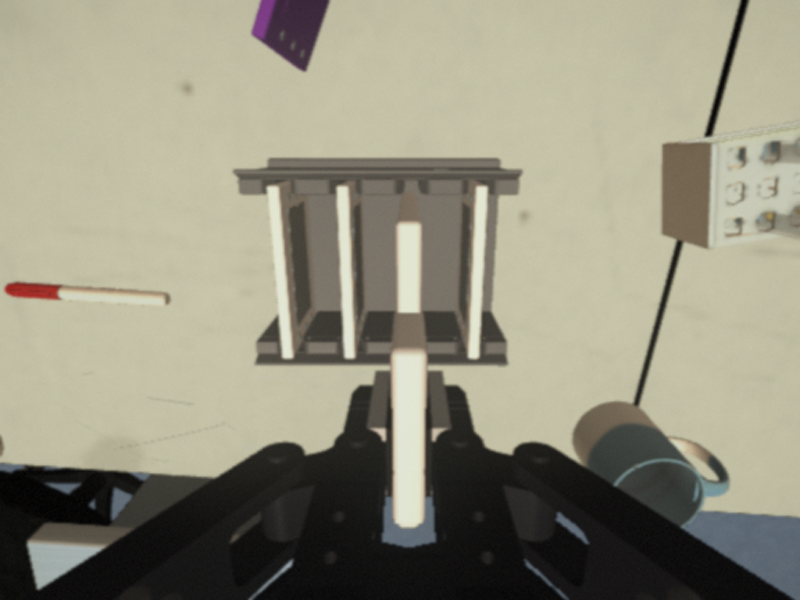

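View pics/s3b.png

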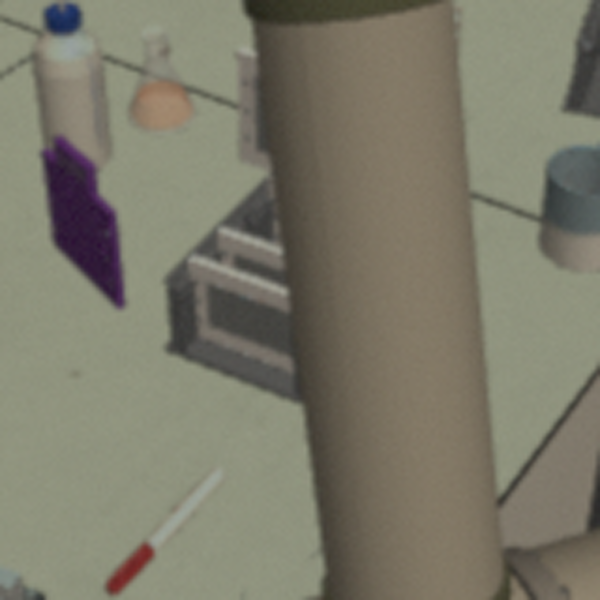

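Wrist view: the cassette is held upright, panel top at (409,265) and tab at (409,435), over the free slot between shorts at ≈348 and 478. The side view is blocked by the arm. I'll measure the offset from this picture.

```bash
python3 - <<'E'
from h import *
grab('wrist','w4'); print(ctrl.sense()['eef_pos'])
W,p=cloud('w4')
for name,z0,z1,zp,b in(('shorts',88,102,95,170),('tab',272,290,280,120),('panel',243,257,250,120)):
    m=((W[...,2]>z0)&(W[...,2]<z1)&(p.min(-1)>b)).astype(np.uint8); m[:100]=0
    n,l,st,_=cv2.connectedComponentsWithStats(m)
    for k in range(1,n):
        if st[k,4]<120: continue
        v,u=np.where(l==k); P=onplane('w4',np.c_[u,v],zp)[:,:2].astype(np.float32)
        vx,vy,x,y=cv2.fitLine(P,cv2.DIST_HUBER,0,.01,.01).ravel()
        print(name,st[k],cv2.minAreaRect(P),np.degrees(np.arctan2(vy,vx)),x,y,np.nanmedian(W[v,u,2]))
E
```

```text
[ 504.25337363 -229.03610422  251.46866237]
shorts [171 119  16 110 692] ((497.4677734375, -142.5823974609375), (117.59749603271484, 6.641430377960205), 4.656553745269775) 4.6696115 500.92188 -142.3422 95.45940223090443
shorts [216 120  10 109 677] ((500.6454162597656, -186.4833221435547), (116.6187744140625, 6.546635627746582), 4.602399826049805) 4.680538 504.10907 -186.22418 95.41129741614088
shorts [300 120  12 109 701] ((507.96453857421875, -274.36578369140625), (116.56007385253906, 7.045827865600586), 4.68344783782959) 4.600404 511.6829 -273.8654 95.29523873602051
tab [ 250  223   24  113 2320] ((504.8426513671875, -229.01055908203125), (59.09979248046875, 9.852275848388672), 4.701901912689209) 4.836213 506.91956 -228.70387 280.2735201688222
panel [254 142  16  59 930] ((548.8140869140625, -225.36053466796875), (29.930665969848633, 7.754062652587891), 4.750677108764648) 3.7685285 549.2417 -225.29268 250.25202512655338
```

Request:
apply_moves(
  targets=[
    [0,[-0.5,-0.5,0],[0,0,0]],
    [0,[-0.5,-0.5,-20],[0,0,0]],
    [0,[-0.5,-0.5,-40],[0,0,0]],
    [0,[-0.5,-0.5,-48],[0,0,0]],
    [0,[-0.5,-0.5,-48],[0,0,0]],
    [0,[-0.5,-0.5,-53],[0,0,0]],
    [0,[-0.5,-0.5,-58],[0,0,0]],
    [0,[-0.5,-0.5,-62],[0,0,0]],
    [0,[-0.5,-0.5,-66],[0,0,0]],
    [0,[-0.5,-0.5,-70],[0,0,0]],
    [0,[-0.5,-0.5,-75],[0,0,0]],
    [0,[-0.5,-0.5,-80],[0,0,0]],
    [0,[-0.5,-0.5,-80],[0,0,0]],
  ],
)

```text
time_s: 7.85
eef_pos: [503.3, -230.2, 170.5]
ee_rot: [-0.0, 0.999, 0.04, -0.001]
force: [-0.4, 0.1, -1.4]
grip_width: 0.107
grip_force: 48.9
```

Request:
apply_moves(
  targets=[
    [0,[0,0,-8],[0,0,0]],
    [0,[0,0,-16],[0,0,0]],
    [0,[0,0,-24],[0,0,0]],
    [0,[0,0,-32],[0,0,0]],
    [0,[0,0,-40],[0,0,0]],
    [0,[0,0,-45],[0,0,0]],
    [0,[0,0,-48],[0,0,0]],
    [0,[0,0,-49.5],[0,0,0]],
    [0,[0,0,-49.5],[0,0,0]],
    [0,[0,0,-49.5],[0,0,0]],
  ],
)

```text
time_s: 8.85
eef_pos: [503.7, -230.5, 122.0]
ee_rot: [0.0, 0.999, 0.04, 0.0]
force: [-0.5, -0.2, -1.8]
grip_width: 0.103
grip_force: 49.0
```

Almost down; settle to contact, then open slowly.

Request:
apply_moves(
  targets=[
    [0,[0,0,-0.5],[0,0,0]],
    [0,[0,0,-1],[0,0,0]],
    [0,[0,0,-1.3],[0,0,0]],
    [0,[0,0,-1.3],[0,0,0]],
  ],
)

```text
time_s: 9.25
eef_pos: [503.8, -230.7, 121.5]
ee_rot: [0.0, 0.999, 0.04, 0.0]
force: [-1.7, 0.4, 6.3]
grip_width: 0.105
grip_force: 50.2
```

Floor contact at about 6 N. Release and go up.

Request:
apply_moves(
  targets=[
    [12,[0,0,-1],[0,0,0]],
    [16,[0,0,-1],[0,0,0]],
    [24,[0,0,-1],[0,0,0]],
    [36,[0,0,-1],[0,0,0]],
    [45,[0,0,-1],[0,0,0]],
    [45,[0,0,-1],[0,0,0]],
    [45,[0,0,8],[0,0,0]],
    [45,[0,0,25],[0,0,0]],
    [45,[0,0,60],[0,0,0]],
    [45,[0,0,100],[0,0,0]],
    [45,[0,0,140],[0,0,0]],
    [45,[-20,0,180],[0,0,0]],
    [45,[-30,0,200],[0,0,0]],
    [45,[-30,0,200],[0,0,0]],
    [45,[-30,0,200],[0,0,0]],
  ],
  squeeze=20,
)

```text
time_s: 10.75
eef_pos: [473.6, -230.3, 320.4]
ee_rot: [0.0, 0.999, 0.04, 0.0]
force: [-0.5, -0.2, -1.1]
grip_width: 0.525
grip_force: 0.0
```

```bash
python3 - <<'E'
from h import *
grab('wrist','w5'); W,p=cloud('w5')
for name,z0,z1,zp,b in(('shorts',88,102,95,170),('tab',140,160,150,150),('panel',112,128,120,150)):
    m=((W[...,2]>z0)&(W[...,2]<z1)&(p.min(-1)>b)&(np.abs(W[...,0]-504)<90)&(np.abs(W[...,1]+209)<95)).astype(np.uint8)
    n,l,st,_=cv2.connectedComponentsWithStats(m)
    for k in range(1,n):
        if st[k,4]<60: continue
        v,u=np.where(l==k); P=onplane('w5',np.c_[u,v],zp)[:,:2].astype(np.float32)
        print(name,cv2.minAreaRect(P),np.nanmedian(W[v,u,2]))
cv2.imwrite('pics/w5b.png',cv2.resize(p,(800,600),interpolation=cv2.INTER_CUBIC))
E
```

```text
shorts ((497.2489318847656, -142.642822265625), (117.41899108886719, 6.961335182189941), 4.669578552246094) 95.47068575965147
shorts ((500.8199462890625, -186.48394775390625), (117.4048843383789, 7.060865879058838), 4.744636058807373) 95.3810915553567
shorts ((507.9667053222656, -274.2383728027344), (117.35935974121094, 7.163018226623535), 4.673079967498779) 95.2560056941771
tab ((503.65167236328125, -230.78582763671875), (58.2791748046875, 8.706918716430664), 4.5721330642700195) 150.2503967228651
panel ((548.108154296875, -227.19569396972656), (28.587182998657227, 6.742846488952637), 4.647806644439697) 120.13066190811958
panel ((455.054931640625, -234.40684509277344), (21.36699676513672, 6.089118957519531), 4.666248798370361) 120.2726876003594
```

View pics/w5b.png

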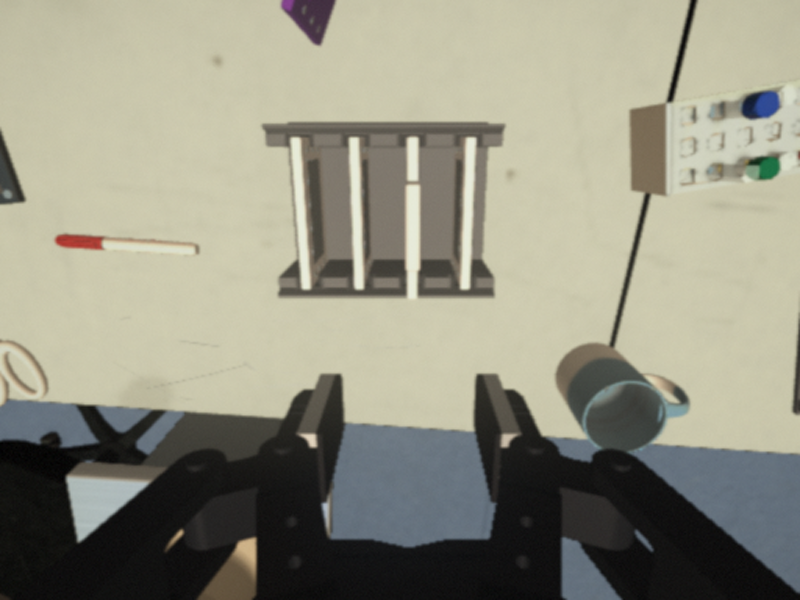

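The cassette stands in the free slot at column ≈412. Its tab top is at z=150, so its bottom is on the floor at 10. The shorts haven't moved and the gripper is clear.

```bash
python3 -c "
from rig import ctrl; print(ctrl.finish_job())"
```

```text
the job is handed in; nothing more can be done
None
```

The tall cassette is standing released on the floor of the rack's free slot, within about 1 mm of the slot's centre by camera measurement. The short cassettes are where they were, and the job is handed in; no verdict came back.

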